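Show a printed bearing housing to the inspection camera

TASK

First lift the loose white support bridge off the orange printed bearing housing and put it in the blue scrap bin, leaving the housing on the printer bed until the bridge is in the bin. Then pick up the housing and hold it still in the air in front of the inspection camera, its round bearing face square to the lens, the lug at the top of the picture, the bearing centred in the view and 120 mm from the lens. Finish while still holding it there; do not touch the camera or its stand at any time, and leave the gear, the scraper and the bottle where they are.

Things in the scene. Friction and masses are not known exactly. Their poses are not given: they have to be found in the camera images.
- bed: Black printer bed, 235 x 235 mm, fixed on the bench, its flat top 40 mm above the bench. Origin at the bench under its centre, z up; a small tab sticks out on its -x edge.
- housing: Orange printed bearing housing, 90 g, standing loose on the bed. Origin: centre of underside; x = bearing axis, out of the bearing face; z up. Foot 30 (x) x 56 (y) x 8 mm; drum along x, diameter 40, x from -12 to 12, axis at z 26 mm; grip lug 16 (x) x 24 (y) on top, up to z 74 mm. Bearing (steel/black/brass rings, 31 mm) at +x, plain at -x. It starts facing away from the robot within 1.3 rad.
- housing_face (a point): Centre of the bearing face: at x +12, y 0, z 26 mm in the housing's frame, with the housing's axes.
- housing_back (a point): Centre of the plain rear end of the drum: at x -12, y 0, z 26 mm in the housing's frame.
- bridge: White loose support bridge, about 40 g, standing on the bed astride the housing, beam 6 mm above its lug; lifts straight off. Origin: centre of underside, z up, axes within 5 degrees of the housing's. Legs 30 (x) x 6 (y) mm at y -39 and 39 mm, feet 46 mm long (x); beam 30 (x) x 84 (y), z 80 to 88 mm; upright grip fin on it 10 (x) x 40 (y), z 88 to 116 mm.
- bin: Blue open scrap bin, fixed, 180 x 180 mm outside, 80 mm high, walls and floor 5 mm thick. Origin: centre of its underside. It stands to the left or right of the bed (places swapped with the grey tray).
- camera_head: Grey inspection camera on a stand beyond the bed. Origin: centre of the lens glass (black lens, 34 mm across). Looks along its own -x, roughly towards the robot (heading within 0.35 rad) and always 25 degrees down from level; y is level; z is up in its picture. Place, heading and height vary (lens 225 to 300 mm above the bench). Its body reaches 75 mm behind the lens, 46 mm wide, 40 mm high.
- camera_stand: Fixed stand of the camera: steel foot 120 x 110 x 12 mm with an aluminium post 20 x 20 mm, 384 mm high, 112 mm behind the lens. Origin on the bench straight below the lens; its -x axis is the sideways viewing direction of the camera.
- tray: Grey shallow tool tray, fixed, 130 x 220 x 25 mm. Origin: centre of its underside. Bystander.
- scraper: Scraper with a handle, 170 mm long, blade 65 mm wide, lying in the tray. Leave alone.
- gear: Small green printed gear, 37 mm across, 10 mm high, lying on the bed near a corner. Leave alone.
- bottle: White bottle with a red cap, 54 mm across, 130 mm high, standing on the bench on the far left. Leave alone.
Mind the look-alikes: they are no part of the job. Of the things shaped like the housing, the orange one is meant. Leave any green look-alike of the bridge alone.

How it is judged:
By the outcome, as a careful person would: the job done as asked, in the order asked, and still so for the second after the job is handed in, while the arm keeps its last pose, push and grip.
It also fails if it takes over 51 s, if anything falls off the work surface, if the arm or the gripper's body presses on something with over 40 N, if the wrist force passes 120 N, or if a joint passes its speed limit or range.

ROBOT

A 7-joint arm with a two-finger parallel gripper is mounted at the origin on the work surface. World frame = base frame: x ahead of the robot, y to its left, z up, the work surface at z = 0. Lengths are in m, angles in rad, forces in N, time in s.
With the tool pointing down it reaches from about 0.35 to 0.9 m from the base axis. Payload 8.1 kg.
Tool frame: the origin (TCP) lies on the front face of the gripper's body, between the roots of the fingers; the fingertips stand 66 mm ahead of it and the grasp point (between the pads) lies 47 mm ahead of it (arm.finger_overhang is the distance from the TCP to the fingertips, in m); z points along the fingers, y is the line along which they close (so a half turn about z gives the same grasp; the last joint's range is limited). The gripper opens to 92 mm and grips with 3 to 60 N. Pads are 19 mm wide; open, the fingers measure 130 mm over their backs; the gripper's body (75 mm by 190 mm) begins 47 mm behind the grasp point.
Start: joints at [1.073, 0.434, 0.025, 1.573, -0.012, 1.134, -0.075], TCP at [0.24, -0.577, 0.292] pointing down, gripper open.
Joint ranges: [-2.62, 2.62], [-0.44, 2.09], [-1.27, 1.32], [0.08, 2.57], [-1.32, 4.46], [0.12, 2], [-2.74, 2.74]. Speed limits (rad/s): [2.22, 2.22, 3.01, 3.01, 3.14, 3.14, 3.14].

INTERFACE

Orientations are given as a rotation vector (axis times angle).
In Python, from cell import readout, cams, workorder, spotter, arm gives the robot as it stands.
- The arm moves only by the tool creep_tool, called as name([rows], argument=value, ...), one row to a line, values as JSON. Schema: {"type":"object","properties":{"rows":{"type":"array","items":{"type":"array","items":{"type":"array","items":{"type":"number"},"minItems":5,"maxItems":5},"minItems":1,"maxItems":10},"minItems":1,"maxItems":1},"grip_n":{"type":"number"},"only":{"type":"string"},"quiet":{"type":"boolean"},"lines":{"type":"string"}},"required":["rows"],"additionalProperties":false}. rows is a list that holds a single list of rows (three levels of brackets), with 1 to 10 rows, each of 5 numbers: dx, dy, dz in m, then a turn about the tool's z in rad, then the opening from 0.0 (shut) to 1.0 (fully open); each row shifts and turns the commanded pose from where the row before left it, along the tool's axes as they then stand; what a row does not reach is not made up. A row lasts 1/10 s, in which the tool goes at most 0.05 m and 0.15 rad, less where a joint would pass 70% of its speed; a pose out of reach is approached as far as the arm can. The fingers move at their own pace and stop on an object; grip_n is the grip in N (left out, the last holds). Time passes only in rows, so rows that do not move let the fingers close. The tool returns the time, the measured TCP pose, the force, the opening and the grip force at its end. only (a regular expression) keeps the lines of the reply that match it, lines (a string "A,B") keeps lines A to B, and quiet returns only ok. Input that does not fit is refused with a message, and nothing moves.
- readout.observe(): the state, without advancing time (a new reading comes with each control period).
- cams.get_image(name): name is "side" or "top" or "wrist"; returns a dict with "image" (384x512x3 uint8, blue, green, red), "fx", "fy", "cx", "cy" (pixels), "cam_to_world" (4x4, takes a point from camera to world coordinates); the wrist camera has in their place "mount" (4x4, takes a point from camera to tool coordinates, whose origin is the TCP and whose axes are the flange's). Camera axes: x right, y down, z forward; pixel columns grow to the right and rows downward; lengths in m; the calibration is good to about 2 mm. A picture is of the moment at which its call begins: read the wrist's pose just before it. There is no depth.
- workorder.sign_off(): hands the job in; it is judged then, once.
Trained networks look in a picture, given as the dict that the camera call returned (one of the last four; its "shot" number tells which), for a name from the list of things; names that differ only in an ending like _2 or _b are one class to them, and where a whole thing is asked for, a point or a joint stands for the part that bears it (a point fixed in the world has none). Each returns a list of dicts, best first, with "score" (0 to 1); they miss things now and then, are a little off and sometimes report something else, mostly with a low value. They report only what shows in the picture. A call takes as long as a camera call. They do not tell look-alikes from the thing itself.
- spotter.boxes_of(picture, name): "centre" ([x, y, z] in m, in the coordinates of the camera as it stood for that picture, good to about 4 mm: the middle of the surface that is visible of it).
The state is a dict: "clock": time; "joints": joint angles; "dq": joint speeds; "joint_efforts": joint torques, N m; "position": TCP position; "ee_rot": TCP orientation; "force": force on the tool from outside, world axes, zero at the start; "ft_torque": the same for the moment, N m; "width": opening from 0.0 (shut) to 1.0 (fully open); "gripper_force": force on a finger pad.
Only numpy, scipy, OpenCV 4.12 (cv2) and the standard library are available. Lean on these libraries where they do the work, as an engineer would, in place of code of your own. Each camera call takes 0.05 s, during which the arm holds its last target. There are 200 camera calls.

## Working session

There is one attempt and no reset: what is moved stays moved. The work goes in short steps, Python scripts to look and compute and a tool call to move; the robot and the scene stay as the last step left them, time stands still between calls to the robot, and variables do not carry over. Pictures are saved under pics/ and viewed, at most 10 in all, crops included, and the job is handed in when it is done.

```bash
ls; mkdir -p pics; cat > h.py <<'E'
import numpy as np, cv2
from cell import readout, cams, workorder, spotter, arm
from scipy.spatial.transform import Rotation as R
def tool():
    s=readout.observe(); T=np.eye(4); T[:3,:3]=R.from_rotvec(s["ee_rot"]).as_matrix(); T[:3,3]=s["position"]; return T
def shot(n):
    T=tool(); p=cams.get_image(n)
    p["W"]=T@np.array(p["mount"]) if n=="wrist" else np.array(p["cam_to_world"]); return p
def find(p,name,k=3):
    out=[]
    for d in spotter.boxes_of(p,name)[:k]:
        c=np.array(d["centre"]); w=(p["W"]@np.r_[c,1])[:3]
        px=(p["fx"]*c[0]/c[2]+p["cx"],p["fy"]*c[1]/c[2]+p["cy"]); out.append((d["score"],w,px))
    return out
def proj(p,w):
    c=(np.linalg.inv(p["W"])@np.r_[w,1])[:3]; return np.array([p["fx"]*c[0]/c[2]+p["cx"],p["fy"]*c[1]/c[2]+p["cy"]])
def ray(p,px):
    d=p["W"][:3,:3]@np.array([(px[0]-p["cx"])/p["fx"],(px[1]-p["cy"])/p["fy"],1]); return p["W"][:3,3],d/np.linalg.norm(d)
def onplane(p,px,z):
    o,d=ray(p,px); return o+d*(z-o[2])/d[2]
def tri(*prs):
    A=np.zeros((3,3));b=np.zeros(3)
    for p,px in prs:
        o,d=ray(p,px);M=np.eye(3)-np.outer(d,d);A+=M;b+=M@o
    return np.linalg.solve(A,b)
E
cat > a.py <<'E'
from h import *
np.set_printoptions(precision=3,suppress=True)
print(readout.observe())
ims=[]
for n in("top","side"):
    p=shot(n); ims.append(p["image"]); cv2.imwrite(f"pics/raw_{n}.png",p["image"])
    print(n,p["fx"],p["fy"],p["cx"],p["cy"],p["W"].tolist())
    for k in "bed housing housing_face housing_back bridge bin camera_head camera_stand tray gear".split():
        for s,w,px in find(p,k): print(k,round(s,2),w,np.round(px))
    cv2.imwrite(f"pics/{n}0.png",cv2.resize(p["image"],(800,600)))
E
python3 a.py
```

```text
pics
{'clock': 0.0, 'joints': array([ 1.073,  0.435,  0.025,  1.574, -0.012,  1.134, -0.075]), 'dq': array([ 0.   ,  0.003, -0.   , -0.   ,  0.002,  0.001, -0.   ]), 'joint_efforts': array([  0.001, -66.787,   0.985, -31.447,  -0.061,   0.043,   0.   ]), 'position': array([ 0.24 , -0.577,  0.291]), 'ee_rot': array([-3.079, -0.616,  0.001]), 'force': array([-0.415, -0.67 ,  0.688]), 'ft_torque': array([ 0.039, -0.   , -0.031]), 'gripper_force': 0.0, 'width': 0.9977652016638076}
top 357.2887056652975 357.2887056652975 255.1483841581842 187.524728588791 [[-0.026991878305012127, -0.994759790828102, 0.0986123575278352, 0.46377076248267995], [-0.9994911981471589, 0.028533343504922006, 0.014254582939739375, -0.003166028468339168], [-0.016993626214648883, -0.0981774254096139, -0.9950238237389172, 1.0306192523696396], [0.0, 0.0, 0.0, 1.0]]
bed 0.64 [0.497 0.008 0.04 ] [257. 211.]
housing 0.74 [ 0.761 -0.07   0.323] [290.  76.]
housing 0.68 [0.563 0.188 0.044] [192. 189.]
housing 0.46 [0.722 0.059 0.039] [237. 132.]
housing_face 0.7 [0.727 0.051 0.038] [239. 130.]
housing_face 0.66 [ 0.76  -0.
[... 1014 characters left out ...]
.006  0.069] [285. 232.]
housing_face 0.94 [0.574 0.206 0.039] [243. 300.]
housing_face 0.81 [0.73  0.063 0.039] [200. 244.]
housing_face 0.7 [ 0.519 -0.006  0.075] [284. 230.]
housing_back 0.8 [0.728 0.062 0.032] [201. 245.]
housing_back 0.6 [0.571 0.204 0.032] [245. 302.]
housing_back 0.59 [ 0.517 -0.006  0.07 ] [285. 231.]
bridge 0.89 [ 0.516 -0.009  0.125] [286. 216.]
bridge 0.72 [ 0.658 -0.148  0.072] [246. 188.]
bridge 0.19 [ 0.495 -0.351  0.034] [310. 166.]
bin 0.72 [ 0.493 -0.348  0.036] [310. 166.]
camera_head 0.68 [ 0.765 -0.06   0.317] [194. 128.]
camera_stand 0.92 [ 0.812 -0.076  0.218] [182. 155.]
tray 0.73 [0.454 0.278 0.006] [287. 347.]
gear 0.5 [0.412 0.078 0.052] [319. 268.]
```

View pics/top0.png

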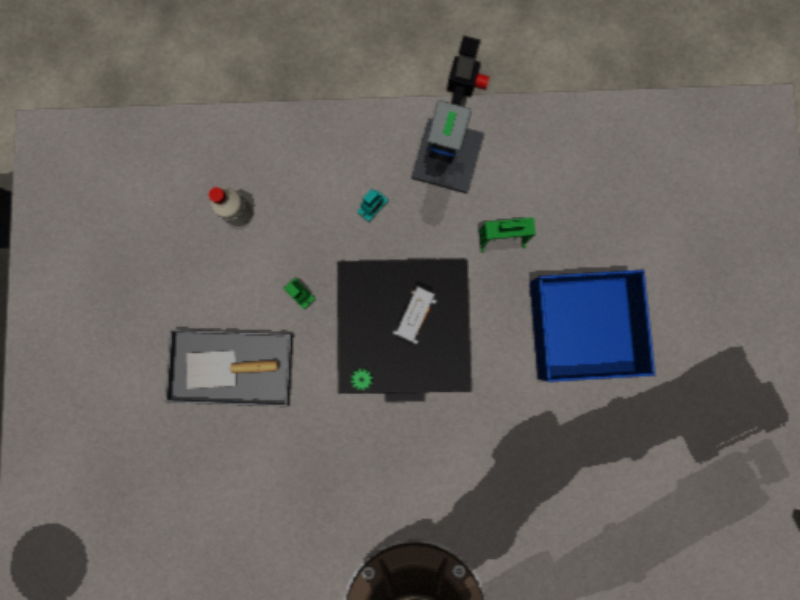

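View pics/side0.png

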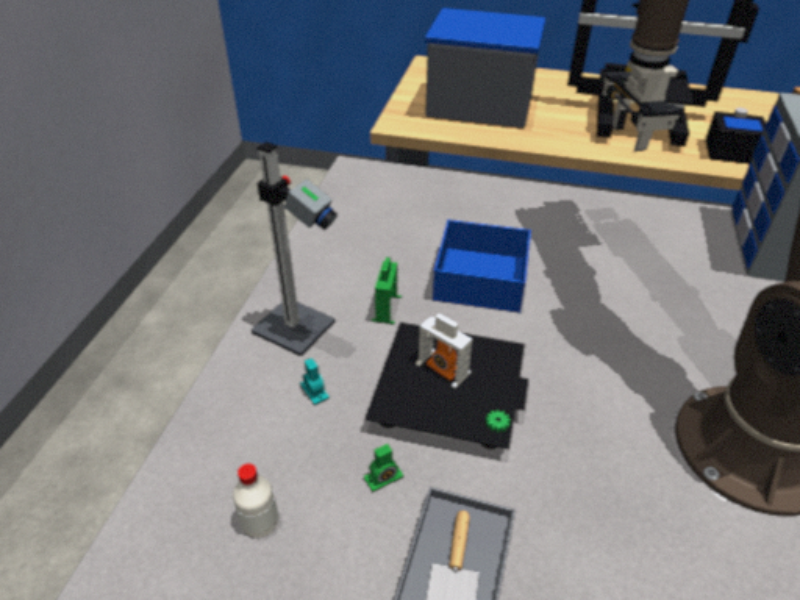

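The white bridge over the orange housing is at (415,313) in the top view and (445,350) in the side view, with the bearing facing left and away. Look-alikes are a green bridge at (508,232), a green housing at (299,293) and a teal housing at (373,204). The bin is on the right at (595,325), and the camera is at (448,130). The white bridge over the orange part is the target. I'll move over it and confirm with the wrist camera.

creep_tool([
  [[0.015, -0.013, -0.004, 0, 1], [0.03, -0.026, -0.005, 0, 1], [0.03, -0.026, -0.005, 0, 1], [0.03, -0.026, -0.005, 0, 1], [0.03, -0.026, -0.005, 0, 1], [0.03, -0.026, -0.005, 0, 1], [0.03, -0.026, -0.005, 0, 1], [0.03, -0.026, -0.005, 0, 1], [0.03, -0.026, -0.005, 0, 1], [0.03, -0.026, -0.005, 0, 1]],
])

```text
clock: 2.1
position: [0.4088, -0.2369, 0.3418]
ee_rot: [3.08, 0.617, 0.001]
force: [1.5, -0.7, 0.8]
width: 0.998
gripper_force: 0.0
```

creep_tool([
  [[0.03, -0.026, -0.005, 0, 1], [0.03, -0.026, -0.005, 0, 1], [0.03, -0.026, -0.005, 0, 1], [0.03, -0.026, -0.005, 0, 1], [0.02, -0.018, 0, 0, 1], [0, 0, 0, 0.14, 1], [0, 0, 0, 0.14, 1], [0, 0, 0, 0.14, 1], [0, 0, 0, 0.14, 1], [0, 0, 0, 0.14, 1]],
])

```text
clock: 3.1
position: [0.4903, -0.072, 0.3614]
ee_rot: [3.104, -0.485, 0.0]
force: [0.5, -0.1, 0.5]
width: 0.999
gripper_force: 0.0
```

creep_tool([
  [[0, 0, 0, 0.14, 1], [0, 0, 0, 0.09, 1], [0, 0, 0, 0, 1]],
])

```text
clock: 3.4
position: [0.4904, -0.0721, 0.3614]
ee_rot: [3.03, -0.832, 0.0]
force: [-0.7, 0.3, -0.3]
width: 0.999
gripper_force: 0.0
```

```bash
cat > b.py <<'E'
from h import *
np.set_printoptions(precision=4,suppress=True)
import sys
T=tool(); print(T, readout.observe()["joints"])
p=shot("wrist"); print(p["fx"],p["cx"],p["cy"],p["mount"])
for k in "housing housing_face bridge camera_head bin".split():
    for s,w,px in find(p,k): print(k,round(s,2),w,np.round(px))
cv2.imwrite("pics/"+sys.argv[1],cv2.resize(p["image"],(800,600)))
E
python3 b.py w1.png
```

```text
[[ 0.8598 -0.5106  0.0002  0.4904]
 [-0.5106 -0.8598 -0.0001 -0.0721]
 [ 0.0002 -0.0001 -1.      0.3614]
 [ 0.      0.      0.      1.    ]] [ 0.2043  0.1818 -0.1964  1.7599  0.0379  1.2033 -2.1091]
306.97819215722797 253.69045061086558 189.14022589280913 [[-0.0005 -0.9691 -0.2467  0.0656]
 [ 1.     -0.0006  0.0005 -0.0002]
 [-0.0007 -0.2467  0.9691 -0.0935]
 [ 0.      0.      0.      1.    ]]
housing 0.67 [ 0.5171 -0.0259  0.047 ] [214. 162.]
housing 0.64 [0.7258 0.0529 0.039 ] [72. 51.]
housing 0.58 [0.5712 0.191  0.0284] [ 69. 204.]
housing_face 0.91 [ 0.5205 -0.0272  0.0485] [213. 160.]
housing_face 0.82 [0.7296 0.0516 0.0415] [70. 47.]
housing_face 0.56 [0.5717 0.1892 0.0356] [ 67. 205.]
bridge 0.96 [ 0.6457 -0.1398  0.0651] [235.  19.]
bridge 0.67 [ 0.5198 -0.0176  0.128 ] [197. 176.]
bin 0.92 [ 0.4816 -0.3254  0.0042] [415.  69.]
bin 0.23 [ 0.5336 -0.02    0.0428] [204. 153.]
```

View w1.

View pics/w1.png

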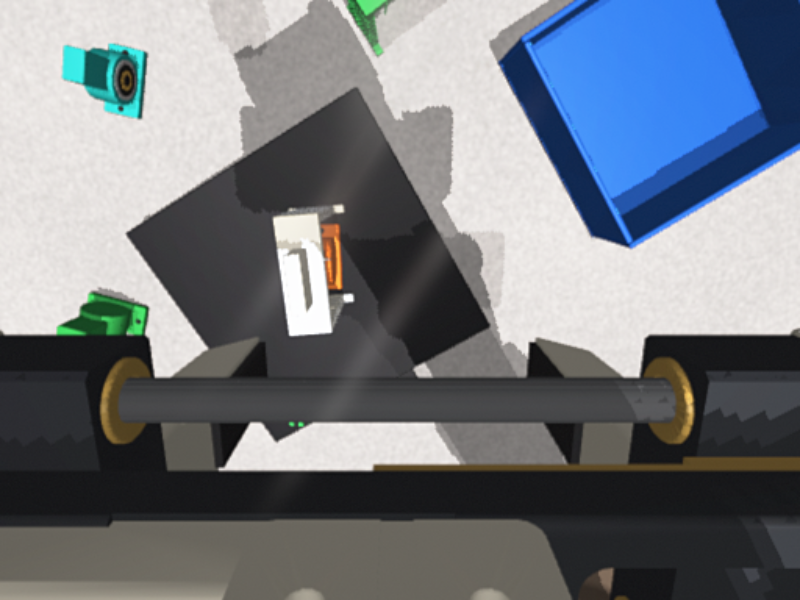

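The wrist view shows the white beam with corners at (275,216), (320,213), (333,333) and (289,336), and the orange housing under it at (333,260). The teal and green look-alikes are at (110,80) and (105,315). I'll fit the bridge pose to the silhouettes from all three cameras and confirm it in an enlarged crop.

```bash
cat > fit.py <<'E'
from h import *
from scipy.optimize import minimize
def boxv(x0,x1,y0,y1,z0,z1): return np.array([[x,y,z] for x in(x0,x1) for y in(y0,y1) for z in(z0,z1)])/1000
BR=[boxv(-15,15,-42,-36,0,88),boxv(-15,15,36,42,0,88),boxv(-23,23,-42,-36,0,4),boxv(-23,23,36,42,0,4),boxv(-15,15,-42,42,80,88),boxv(-5,5,-20,20,88,116)]
a=np.linspace(0,2*np.pi,40)
cyl=np.array([[x,20*np.cos(t),26+20*np.sin(t)] for x in(-12,12) for t in a])/1000
HO=[boxv(-15,15,-28,28,0,8),cyl,boxv(-8,8,-12,12,26,74)]
def sil(p,parts,Rm,t):
    m=np.zeros(p["image"].shape[:2],np.uint8); M=np.linalg.inv(p["W"])
    for v in parts:
        w=v@Rm.T+t; c=w@M[:3,:3].T+M[:3,3]
        px=np.c_[p["fx"]*c[:,0]/c[:,2]+p["cx"],p["fy"]*c[:,1]/c[:,2]+p["cy"]]
        cv2.fillConvexPoly(m,np.round(cv2.convexHull(px.astype(np.float32))*16).astype(np.int32),1,cv2.LINE_8,4)
    return m>0
def fit(ps,masks,parts,pose,x0,step):
    def cost(x):
        c=0
        for p,m in zip(ps,masks):
            s=sil(p,parts,*pose(x)); c+=1-(s&m).sum()/max((s|m).sum(),1)
        return c/len(ps)
    sim=[x0]+[x0+np.eye(len(x0))[i]*step[i] for i in range(len(x0))]
    r=minimize(cost,x0,method="Nelder-Mead",options=dict(initial_simplex=sim,xatol=1e-5,fatol=1e-5,maxiter=600)); return r.x,r.fun
E
cat > c.py <<'E'
from fit import *
np.set_printoptions(precision=4,suppress=True)
ps=[shot(n) for n in("wrist","top","side")]
pose=lambda x:(R.from_euler("z",x[3]).as_matrix(),x[:3])
x0=np.array([.52,-.015,.04,1.03])
masks=[]
for p in ps:
    hsv=cv2.cvtColor(p["image"],cv2.COLOR_BGR2HSV)
    m=(hsv[...,1]<70)&(hsv[...,2]>105)
    near=cv2.dilate(sil(p,BR,*pose(x0)).astype(np.uint8),np.ones((11,11)))>0
    m&=near
    n,l,st,_=cv2.connectedComponentsWithStats(m.astype(np.uint8)); 
    masks.append(m)
for sel in([0,1,2],[0],[1],[2]):
    print(sel,fit([ps[i] for i in sel],[masks[i] for i in sel],BR,pose,x0,[.01,.01,.01,.1]))
x,_=fit(ps,masks,BR,pose,x0,[.01,.01,.01,.1])
out=[]
for p,m in zip(ps,masks):
    u,v=map(int,proj(p,x[:3]+[0,0,.06])); im=p["image"].copy()
    cs,_=cv2.findContours(sil(p,BR,*pose(x)).astype(np.uint8),0,1)
    crop=lambda i:cv2.resize(i[v-50:v+50,u-50:u+50],(260,260),interpolation=0)
    a=crop(im); cv2.drawContours(im,cs,-1,(0,0,255),1); out.append(np.vstack([a,crop(im)]))
cv2.imwrite("pics/fit1.png",np.hstack(out))
T=tool(); print(x, "tool target", T[:3,:3].T@(x[:3]+[0,0,.16]-T[:3,3]), "heading",np.arctan2(T[1,0],T[0,0]))
p=ps[0]
for k in("bin",):
  for q in ps: print(find(q,k,1))
E
python3 c.py
```

```text
[0, 1, 2] (array([ 0.5211, -0.0157,  0.0466,  1.1158]), np.float64(0.42054339437643234))
[0] (array([ 0.5208, -0.0137,  0.0405,  1.1177]), np.float64(0.02347242921013415))
[1] (array([ 0.5017, -0.0248,  0.0425,  0.5322]), np.float64(0.6196581196581197))
[2] (array([ 0.5207, -0.0278,  0.0538,  1.1597]), np.float64(0.3691148775894538))
[ 0.5211 -0.0157  0.0466  1.1158] tool target [-0.0031 -0.0646  0.1546] heading -0.5348169534512839
[(0.78, array([ 0.4823, -0.3249,  0.0045]), (np.float64(414.2949352494153), np.float64(69.41292247103314)))]
[(0.73, array([ 0.505 , -0.4007,  0.0343]), (np.float64(404.3014384933034), np.float64(203.94889115473467)))]
[(0.72, array([ 0.4876, -0.3439,  0.0309]), (np.float64(311.43808137760277), np.float64(167.96424712528173)))]
```

View pics/fit1.png

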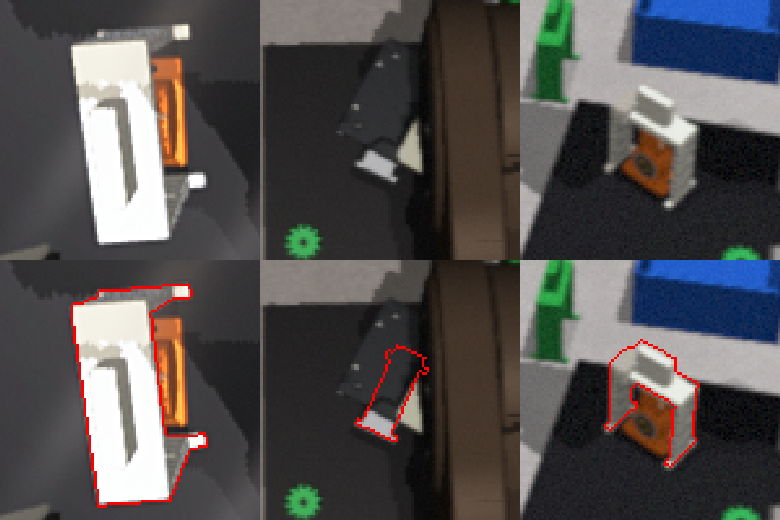

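All views confirm it: white bridge, orange housing, bearing facing up-left. The wrist fit is tight, and its base z of 0.0405 matches the bed height. I'll grip the fin now.

creep_tool([
  [[-0.0012, -0.022, 0, 0, 1], [-0.0012, -0.022, 0, 0, 1], [-0.0013, -0.0217, 0, 0, 1], [0, 0, 0.02, -0.041, 1], [0, 0, 0.03, -0.041, 1], [0, 0, 0.03, 0, 1], [0, 0, 0.03, 0, 1], [0, 0, 0.03, 0, 1], [0, 0, 0.015, 0, 1], [0, 0, 0.007, 0, 1]],
])

```text
clock: 5.0
position: [0.5204, -0.0146, 0.1976]
ee_rot: [3.061, -0.706, -0.004]
force: [0.8, 0.5, 1.1]
width: 1.0
gripper_force: 0.0
```

creep_tool([
  [[0, 0, 0, 0, 1], [0, 0, 0, 0, 1]],
])

```text
clock: 5.2
position: [0.5217, -0.0144, 0.2]
ee_rot: [-3.061, 0.706, -0.002]
force: [0.3, 0.3, 1.0]
width: 0.999
gripper_force: 0.0
```

```bash
python3 -c "
from h import *
T=tool();print(T,np.arctan2(T[1,0],T[0,0]))"
```

```text
[[ 8.99010078e-01 -4.37926217e-01  1.22839803e-03  5.21682164e-01]
 [-4.37926589e-01 -8.99010735e-01  3.83009246e-05 -1.44435461e-02]
 [ 1.08757003e-03 -5.72381075e-04 -9.99999245e-01  2.00017637e-01]
 [ 0.00000000e+00  0.00000000e+00  0.00000000e+00  1.00000000e+00]] -0.45329133731161386
```

creep_tool([
  [[0, 0, 0, 0, 0], [0, 0, 0, 0, 0], [0, 0, 0, 0, 0], [0, 0, 0, 0, 0], [0, 0, 0, 0, 0], [0, 0, 0, 0, 0]],
], grip_n=25)

```text
clock: 5.8
position: [0.5211, -0.0145, 0.1992]
ee_rot: [3.061, -0.706, 0.0]
force: [0.3, -0.1, 0.5]
width: 0.526
gripper_force: 0.0
```

creep_tool([
  [[0, 0, -0.01, 0, 0], [0, 0, -0.02, 0, 0], [0, 0, -0.03, 0, 0], [0, 0, -0.03, 0, 0], [0, 0, -0.03, 0, 0], [0, 0, -0.02, 0, 0], [0, 0, -0.01, 0, 0], [0, 0, 0, 0, 0]],
])

```text
clock: 6.6
position: [0.5216, -0.0144, 0.3507]
ee_rot: [-3.061, 0.706, -0.004]
force: [0.4, 0.5, 0.4]
width: 0.005
gripper_force: 0.0
```

```bash
python3 - <<'E'
from h import *
p=shot("wrist");cv2.imwrite("pics/w2.png",cv2.resize(p["image"],(800,600)))
for k in "housing_face","bin","bridge": print(k,find(p,k,2))
E
```

```text
housing_face [(0.83, array([0.7267703 , 0.05153271, 0.04129918]), (np.float64(129.75050263849238), np.float64(34.40257426041032))), (0.6, array([0.57375417, 0.19036454, 0.04307587]), (np.float64(101.0877208233697), np.float64(194.2368320667381)))]
bin [(0.62, array([ 0.49817594, -0.29946422,  0.0062639 ]), (np.float64(450.94907697779337), np.float64(82.3780607976653))), (0.24, array([ 0.54634339, -0.02201502,  0.04335807]), (np.float64(250.84021394591767), np.float64(143.38237240688858)))]
bridge [(0.81, array([ 0.65204207, -0.13932855,  0.04859581]), (np.float64(301.2480340714652), np.float64(17.366354945769643))), (0.72, array([ 0.52159143, -0.01810807,  0.13076366]), (np.float64(257.1482775563162), np.float64(174.92471511706765)))]
```

The fingers close at about 0.8 opening per second, so I lifted too soon and the bridge stayed put. I'll reopen, check, and go down again.

creep_tool([
  [[0, 0, 0, 0, 1], [0, 0, 0, 0, 1], [0, 0, 0, 0, 1], [0, 0, 0, 0, 1], [0, 0, 0, 0, 1], [0, 0, 0, 0, 1], [0, 0, 0, 0, 1], [0, 0, 0, 0, 1], [0, 0, 0, 0, 1], [0, 0, 0, 0, 1]],
])

```text
clock: 7.8
position: [0.5211, -0.0145, 0.3492]
ee_rot: [3.061, -0.706, 0.0]
force: [-0.5, -0.5, -0.2]
width: 0.828
gripper_force: 0.0
```

```bash
python3 - <<'E'
from fit import *
p=shot("wrist");print(readout.observe()["width"])
pose=lambda x:(R.from_euler("z",x[3]).as_matrix(),x[:3]); x0=np.array([.5208,-.0137,.0405,1.118])
hsv=cv2.cvtColor(p["image"],cv2.COLOR_BGR2HSV)
m=(hsv[...,1]<70)&(hsv[...,2]>105)&(cv2.dilate(sil(p,BR,*pose(x0)).astype(np.uint8),np.ones((11,11)))>0)
x,f=fit([p],[m],BR,pose,x0,[.01,.01,.01,.1]);T=tool()
print(x,f,T[:3,:3].T@(x[:3]+[0,0,.16]-T[:3,3]))
E
```

```text
0.8731482308825139
[ 0.52127752 -0.01438536  0.04338047  1.11186373] 0.01726726726726724 [ 8.17314284e-05 -1.44493855e-04  1.45861166e-01]
```

creep_tool([
  [[0, 0, 0.01, 0, 1], [0, 0, 0.03, 0, 1], [0, 0, 0.03, 0, 1], [0, 0, 0.03, 0, 1], [0, 0, 0.03, 0, 1], [0, 0, 0.015, 0, 1], [0, 0, 0.005, 0, 1], [0, 0, 0, 0, 0], [0, 0, 0, 0, 0], [0, 0, 0, 0, 0]],
], grip_n=25)

```text
clock: 8.85
position: [0.5217, -0.0145, 0.2002]
ee_rot: [-3.061, 0.706, -0.003]
force: [0.5, 0.2, -0.8]
width: 0.789
gripper_force: 0.0
```

creep_tool([
  [[0, 0, 0, 0, 0], [0, 0, 0, 0, 0], [0, 0, 0, 0, 0], [0, 0, 0, 0, 0], [0, 0, 0, 0, 0], [0, 0, 0, 0, 0], [0, 0, 0, 0, 0], [0, 0, 0, 0, 0], [0, 0, 0, 0, 0], [0, 0, 0, 0, 0]],
])

```text
clock: 9.85
position: [0.5211, -0.0145, 0.1992]
ee_rot: [3.061, -0.706, -0.0]
force: [0.6, -0.3, -0.4]
width: 0.109
gripper_force: 25.0
```

creep_tool([
  [[0, 0, -0.01, 0, 0], [0, 0, -0.02, 0, 0], [0, 0, -0.03, 0, 0], [0, 0, -0.03, 0, 0], [0, 0, -0.03, 0, 0], [0, 0, -0.02, 0, 0], [0.005, 0.014, 0, 0, 0], [0.009, 0.0245, 0, 0, 0], [0.012, 0.0325, 0, 0, 0], [0.012, 0.0325, 0, 0, 0]],
])

```text
clock: 10.85
position: [0.5097, -0.1249, 0.3401]
ee_rot: [-3.062, 0.704, -0.001]
force: [0.5, -0.5, -0.2]
width: 0.106
gripper_force: 25.0
```

creep_tool([
  [[0.012, 0.0325, 0, 0, 0], [0.012, 0.0325, 0, 0, 0], [0.012, 0.0325, 0, 0, 0], [0.012, 0.0325, 0, 0, 0], [0.012, 0.0325, 0, 0, 0], [0.009, 0.0245, 0, 0, 0], [0.004, 0.012, 0, 0, 0], [0, 0, 0, 0, 0]],
])

```text
clock: 11.65
position: [0.4878, -0.3365, 0.3394]
ee_rot: [3.06, -0.71, -0.0]
force: [0.7, 0.4, 0.1]
width: 0.105
gripper_force: 25.0
```

```bash
python3 - <<'E'
from h import *
np.set_printoptions(precision=4,suppress=True)
T=tool();print(T[:3,3])
for n in("side","top"):
    p=shot(n);print(find(p,"bridge",2),find(p,"bin",1))
    hsv=cv2.cvtColor(p["image"],cv2.COLOR_BGR2HSV);m=cv2.inRange(hsv,(105,150,40),(125,255,255))
    if n=="top":
        ys,xs=np.where(m[150:,:]>0); print("bin px",xs.min(),xs.max(),ys.min()+150,ys.max()+150,onplane(p,(xs.min(),ys.min()+150),.08),onplane(p,(xs.max(),ys.max()+150),.08))
    cv2.imwrite(f"pics/{n}2.png",p["image"])
cv2.imwrite("pics/b2.png",np.vstack([cv2.imread("pics/side2.png")[80:330,:],cv2.imread("pics/top2.png")[100:350,:]]))
E
```

```text
[ 0.4878 -0.3365  0.3394]
[(0.65, array([ 0.4771, -0.3299,  0.2489]), (np.float64(321.4878562962557), np.float64(112.46645367956684)))] [(0.79, array([ 0.4911, -0.3501,  0.0344]), (np.float64(310.7654854712473), np.float64(165.83702343346988)))]
[(0.88, array([ 0.4582, -0.3156,  0.2737]), (np.float64(410.4892234430296), np.float64(221.3816775752513))), (0.56, array([ 0.66  , -0.179 ,  0.0882]), (np.float64(324.95180297923804), np.float64(147.21465777363014)))] [(0.91, array([ 0.4844, -0.3137,  0.0044]), (np.float64(369.94233072169834), np.float64(212.56685442024505)))]
bin px 344 418 174 243 [ 0.5875 -0.2279  0.08  ] [ 0.4001 -0.4111  0.08  ]
```

View pics/b2.png

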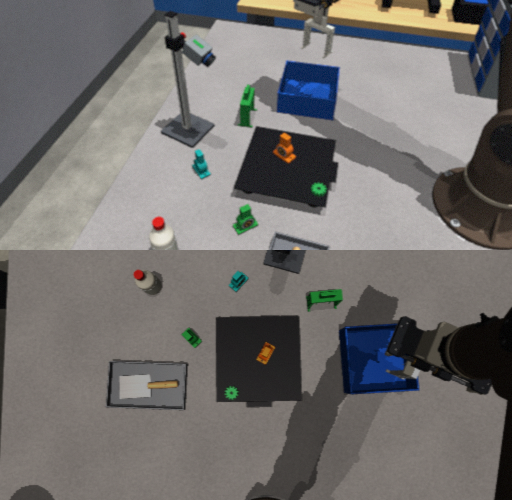

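The bin is at (380,358) in the lower panel, centre about (0.494,-0.32). The bridge is held above it and the housing is untouched on the bed at (265,353). I'll lower and release.

creep_tool([
  [[-0.001, -0.008, 0.01, 0, 0], [-0.001, -0.009, 0.03, 0, 0], [0, 0, 0.035, 0, 0], [0, 0, 0.035, 0, 0], [0, 0, 0.03, 0, 0], [0, 0, 0.02, 0, 0], [0, 0, 0.006, 0, 0], [0, 0, 0, 0, 0], [0, 0, 0, 0, 0.35], [0, 0, 0, 0, 0.35]],
])

```text
clock: 12.95
position: [0.4949, -0.3191, 0.1746]
ee_rot: [3.061, -0.706, 0.004]
force: [0.2, -1.4, 0.2]
width: 0.235
gripper_force: 0.0
```

creep_tool([
  [[0, 0, 0, 0, 0.35], [0, 0, 0, 0, 0.35], [0, 0, 0, 0, 0.35], [0, 0, -0.01, 0, 0.5], [0, 0, -0.03, 0, 0.5], [0, 0, -0.04, 0, 0.5], [0, 0, -0.04, 0, 0.5], [0, 0, -0.03, 0, 0.5], [0, 0, 0, 0, 0.5]],
])

```text
clock: 13.85
position: [0.4957, -0.3197, 0.3289]
ee_rot: [3.059, -0.706, 0.013]
force: [-0.0, 0.6, -0.0]
width: 0.495
gripper_force: 0.0
```

```bash
cat > d.py <<'E'
from fit import *
np.set_printoptions(precision=4,suppress=True)
T=tool();print(T[:3,3],"heading",np.arctan2(T[1,0],T[0,0]),readout.observe()["joints"])
pose=lambda x:(R.from_euler("z",x[3]).as_matrix(),x[:3])
for n in("side","wrist","top"):
    p=shot(n);print(n,find(p,"bridge",2))
    hsv=cv2.cvtColor(p["image"],cv2.COLOR_BGR2HSV)
    x0=np.array([.52,-.015,.04,1.11])
    m=cv2.inRange(hsv,(3,120,40),(20,255,255))>0
    w=sil(p,BR,*pose(x0)); m&=cv2.dilate(w.astype(np.uint8),np.ones((15,15)))>0
    m=cv2.morphologyEx(m.astype(np.uint8),cv2.MORPH_CLOSE,np.ones((5,5)))
    cs,_=cv2.findContours(m,0,1)
    if cs: m=cv2.drawContours(m*0,[max(cs,key=cv2.contourArea)],-1,1,-1)>0; print(m.sum(),fit([p],[m],HO,pose,x0,[.01,.01,.01,.1]), fit([p],[m],HO,lambda x:pose([x[0],x[1],.04,x[2]]),x0[[0,1,3]],[.01,.01,.1]))
    cv2.imwrite(f"pics/{n}3.png",p["image"])
E
python3 d.py
```

```text
[ 0.4957 -0.3197  0.3289] heading -0.4534773541907599 [ 0.5425  0.3501 -0.0826  1.6094  0.031   1.1747 -1.5711]
side [(0.95, array([ 0.4942, -0.3127,  0.0896]), (np.float64(309.80100320203667), np.float64(158.88196936138783))), (0.61, array([0.4542, 0.2787, 0.0045]), (np.float64(287.13771946434986), np.float64(347.037339753633)))]
457 (array([ 0.5196, -0.016 ,  0.0445,  1.1217]), np.float64(0.049676025917926525)) (array([ 0.5203, -0.0201,  1.1118]), np.float64(0.05183585313174943))
wrist [(0.97, array([ 0.6612, -0.1942,  0.0892]), (np.float64(70.86437664379181), np.float64(81.16042492520083))), (0.69, array([ 0.4972, -0.3214,  0.0963]), (np.float64(254.44146759473648), np.float64(171.39744964885926)))]
273 (array([ 0.5413,  0.0707, -0.0593,  0.0491]), np.float64(0.7067099567099567)) (array([ 0.5482, -0.0086, -0.0022]), np.float64(0.7661996497373029))
top [(0.82, array([ 0.6614, -0.1833,  0.0882]), (np.float64(326.52378345670945), np.float64(146.6532361745332))), (0.65, array([ 0.476 , -0.3127,  0.0977]), (np.float64(380.63006232341513), np.float64(214.79159986753925)))]
258 (array([ 0.5172, -0.0161,  0.0493,  1.0553]), np.float64(0.019011406844106515)) (array([ 0.5182, -0.0159,  1.0668]), np.float64(0.01908396946564883))
```

The bridge is in the bin; side and wrist both see it at (0.495,-0.32). Now over the housing.

creep_tool([
  [[-0.006, -0.015, 0, 0, 1], [-0.011, -0.028, 0, 0, 1], [-0.014, -0.036, 0, 0, 1], [-0.014, -0.036, 0, 0, 1], [-0.014, -0.036, 0, 0, 1], [-0.014, -0.036, 0, 0, 1], [-0.014, -0.036, 0, 0, 1], [-0.012, -0.03, 0, 0, 1], [-0.008, -0.02, 0, 0, 1], [-0.004, -0.009, 0, 0, 1]],
])

```text
clock: 15.15
position: [0.5172, -0.0131, 0.3229]
ee_rot: [-3.062, 0.699, 0.002]
force: [0.7, 0.3, -0.6]
width: 1.0
gripper_force: 0.0
```

creep_tool([
  [[0, 0, 0, -0.07, 1], [0, 0, 0, -0.14, 1], [0, 0, 0, -0.14, 1], [0, 0, 0, -0.14, 1], [0, 0, 0, -0.14, 1], [0, 0, 0, -0.14, 1], [0, 0, 0, -0.14, 1], [0, 0, 0, -0.14, 1], [0, 0, 0, -0.14, 1], [0, 0, 0, -0.14, 1]],
])

```text
clock: 16.15
position: [0.5174, -0.0172, 0.3228]
ee_rot: [2.841, 1.34, -0.001]
force: [-0.3, -0.0, 0.5]
width: 1.0
gripper_force: 0.0
```

creep_tool([
  [[0, 0, 0, -0.14, 1], [0, 0, 0, -0.07, 1], [0, 0, 0, 0, 1]],
])

```text
clock: 16.45
position: [0.5174, -0.0173, 0.3228]
ee_rot: [-2.689, -1.624, 0.001]
force: [0.2, -0.4, 0.2]
width: 1.001
gripper_force: 0.0
```

```bash
cat >> d.py <<'E'
for n in ("camera_head","camera_stand","housing_face","housing_back"):
    for v in("side","top","wrist"): q=shot(v);print(n,v,find(q,n,3))
E
python3 d.py
```

```text
[ 0.5174 -0.0173  0.3228] heading 1.0868288737804543 [ 0.3211  0.2807 -0.4914  1.7551  0.1443  1.1425 -0.6983]
side [(0.82, array([ 0.6598, -0.1465,  0.0759]), (np.float64(245.59273754382275), np.float64(187.3602147891359))), (0.55, array([ 0.521 , -0.3224,  0.0478]), (np.float64(300.82999776477993), np.float64(166.27063486393658)))]
461 (array([ 0.5191, -0.0136,  0.0467,  1.1139]), np.float64(0.047109207708779466)) (array([ 0.5198, -0.0202,  1.1287]), np.float64(0.05567451820128477))
wrist [(0.67, array([ 0.6593, -0.1404,  0.0555]), (np.float64(403.14572122842765), np.float64(202.0973622222488))), (0.52, array([ 0.528 , -0.3266,  0.0951]), (np.float64(374.10000012081275), np.float64(37
[... 1968 characters left out ...]
.13306187858296))), (0.57, array([ 0.5144, -0.0065,  0.0747]), (np.float64(285.543715518193), np.float64(229.99472314472942)))]
housing_back top [(0.78, array([0.7244, 0.0569, 0.0396]), (np.float64(237.43567131560278), np.float64(130.96401407353602))), (0.73, array([0.5657, 0.1896, 0.0395]), (np.float64(191.27274568789176), np.float64(188.02543348161524)))]
housing_back wrist [(0.93, array([0.7254, 0.0566, 0.0415]), (np.float64(388.9812219705383), np.float64(21.69757562523023))), (0.67, array([ 0.5222, -0.009 ,  0.074 ]), (np.float64(254.22247520732526), np.float64(163.07102066628545))), (0.53, array([0.5572, 0.1757, 0.0084]), (np.float64(207.86653532034538), np.float64(4.331114317463459)))]
```

```bash
python3 - <<'E'
from fit import *
p=shot("wrist"); pose=lambda x:(R.from_euler("z",x[3]).as_matrix(),x[:3])
im=p["image"].copy();big=cv2.resize(im[90:250,150:360],None,fx=3.5,fy=3.5,interpolation=0)
x=np.array([.5192,-.0161,.04,1.08])
s=cv2.resize(sil(p,HO,*pose(x)).astype(np.uint8)[90:250,150:360],None,fx=3.5,fy=3.5,interpolation=0)
cs,_=cv2.findContours(s,0,1);cv2.drawContours(big,cs,-1,(255,255,0),1);cv2.imwrite("pics/w4.png",big)
E
```

```text
(no output)
```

View pics/w4.png

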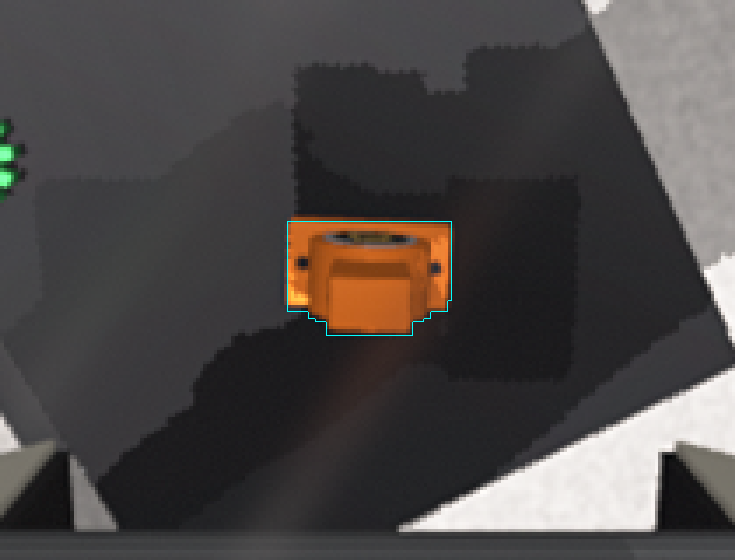

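The orange housing fits the projected outline (cyan) to about 1 mm, with its lug at (370,305) and the bearing at the top (372,238). I'll descend and grip the lug along its y.

creep_tool([
  [[0.002, 0.001, 0.01, 0, 1], [0, 0, 0.03, 0, 1], [0, 0, 0.035, 0, 1], [0, 0, 0.035, 0, 1], [0, 0, 0.03, 0, 1], [0, 0, 0.02, 0, 1], [0, 0, 0.008, 0, 0], [0, 0, 0, 0, 0], [0, 0, 0, 0, 0], [0, 0, 0, 0, 0]],
], grip_n=3)

```text
clock: 19.0
position: [0.5204, -0.0153, 0.1563]
ee_rot: [2.688, 1.624, 0.003]
force: [-0.3, -0.4, 0.9]
width: 0.704
gripper_force: 0.0
```

creep_tool([
  [[0, 0, 0, 0, 0], [0, 0, 0, 0, 0], [0, 0, 0, 0, 0], [0, 0, 0, 0, 0], [0, 0, 0, 0, 0], [0, 0, 0, 0, 0], [0, 0, 0, 0, 0], [0, 0, 0, 0, 0]],
])

```text
clock: 19.8
position: [0.5196, -0.0155, 0.1552]
ee_rot: [2.689, 1.624, -0.0]
force: [-0.3, -0.3, -0.7]
width: 0.263
gripper_force: 3.0
```

```bash
python3 -c "
from h import *
print(tool(),readout.observe()['force'])"
```

```text
[[ 4.65408452e-01  8.85096024e-01 -2.44977517e-05  5.19624051e-01]
 [ 8.85096023e-01 -4.65408453e-01 -5.08620746e-05 -1.54661709e-02]
 [-5.64192807e-05  1.98877676e-06 -9.99999998e-01  1.55196301e-01]
 [ 0.00000000e+00  0.00000000e+00  0.00000000e+00  1.00000000e+00]] [-0.3177864  -0.32052599 -0.70663025]
```

Gripped at 24 mm with 3 N. The tool can only point down, so the 25° tilt has to come from pivoting the housing in the pads, rocking it back over its rear foot edge on the bed.

creep_tool([
  [[-0.0028, 0, -0.0003, 0, 0], [-0.0028, 0, -0.0003, 0, 0], [-0.0028, 0, -0.0003, 0, 0], [-0.0028, 0, -0.0002, 0, 0], [-0.0028, 0, 0, 0, 0], [-0.0028, 0, 0, 0, 0], [-0.0028, 0, 0.0002, 0, 0], [-0.0028, 0, 0.0002, 0, 0], [-0.0028, 0, 0.0004, 0, 0], [-0.0028, 0, 0.0005, 0, 0]],
])

```text
clock: 20.8
position: [0.5066, -0.0404, 0.1551]
ee_rot: [2.689, 1.624, 0.001]
force: [0.1, 1.6, 3.4]
width: 0.261
gripper_force: 3.0
```

```bash
python3 - <<'E'
from fit import *
np.set_printoptions(precision=4,suppress=True)
print(tool()[:3,3]); p=shot("wrist"); q=shot("side")
a=cv2.resize(p["image"][60:310,130:380],(500,500),interpolation=0); u,v=map(int,proj(q,[.51,-.03,.07]))
b=cv2.resize(q["image"][v-30:v+30,u-18:u+18],(300,500),interpolation=0)
cv2.imwrite("pics/t5.png",np.hstack([a,b]))
E
```

```text
[ 0.5066 -0.0404  0.1551]
```

View pics/t5.png

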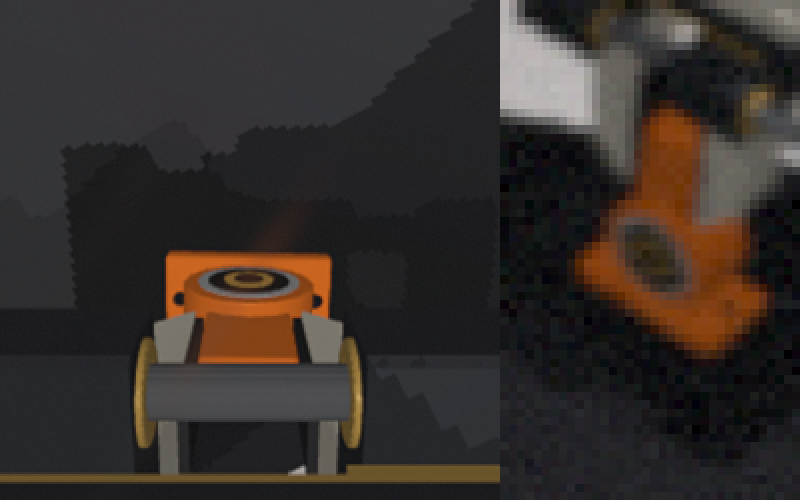

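It pivoted cleanly: the wrist view shows the bearing face tilted up at (248,282) and the foot edge at (248,255). I'll tighten, lift, and look at the inspection camera enlarged from the first pictures.

creep_tool([
  [[0, 0, 0, 0, 0], [0, 0, 0, 0, 0], [0, 0, -0.01, 0, 0], [0, 0, -0.03, 0, 0], [0, 0, -0.04, 0, 0], [0, 0, -0.04, 0, 0], [0, 0, -0.03, 0, 0], [0, 0, -0.01, 0, 0], [0, 0, 0, 0, 0]],
], grip_n=40)

```text
clock: 21.8
position: [0.5071, -0.04, 0.3165]
ee_rot: [2.688, 1.623, 0.004]
force: [-0.3, -0.6, -1.5]
width: 0.255
gripper_force: 40.0
```

```bash
python3 - <<'E'
from h import *
a=cv2.imread("pics/raw_side.png")[85:235,145:245]; b=cv2.imread("pics/raw_top.png")[15:135,250:330]
cv2.imwrite("pics/cam6.png",np.hstack([cv2.resize(a,(400,600),interpolation=cv2.INTER_CUBIC),cv2.resize(b,(400,600),interpolation=cv2.INTER_CUBIC)]))
E
```

```text
(no output)
```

View pics/cam6.png

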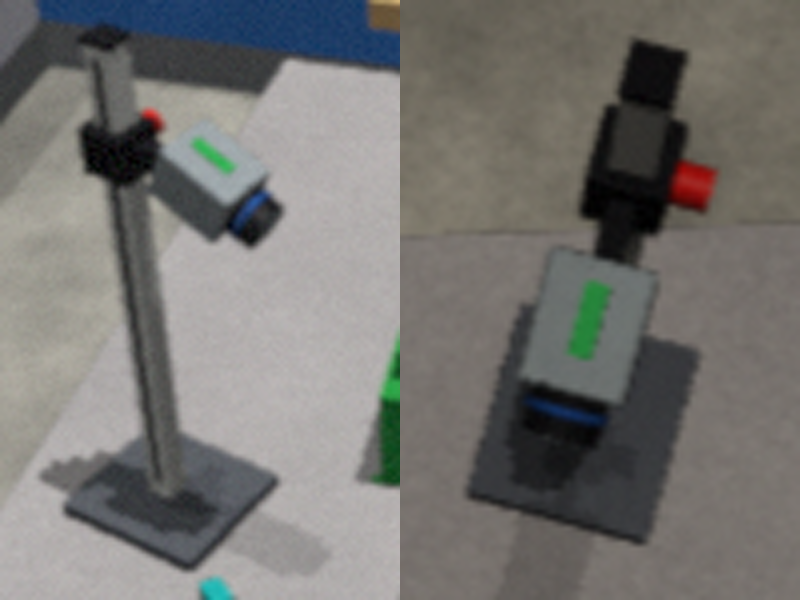

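Side panel: lens rim centre is near (268,227), and the body corners are (205,122), (268,160) and (210,242). Top panel: body top corners are (556,248), (657,272), (620,405) and (524,380), and the foot corners are (470,494), (643,541) and (698,350). I'll fit the camera pose and the housing's pose in the grip.

```bash
cat > cam.py <<'E'
from fit import *
from scipy.optimize import least_squares
np.set_printoptions(precision=4,suppress=True)
S=shot("side");P=shot("top")
s=lambda u,v:np.array([145+u/4,85+v/4]); t=lambda u,v:np.array([250+(u-400)/5,15+v/5])
def frame(psi):
    x=np.array([np.cos(psi)*np.cos(np.radians(25)),np.sin(psi)*np.cos(np.radians(25)),np.sin(np.radians(25))]);y=np.array([-np.sin(psi),np.cos(psi),0]);return np.c_[x,y,np.cross(x,y)]
A,B,C=[onplane(P,t(*q),.012) for q in((470,494),(643,541),(698,350))]
print("foot",np.linalg.norm(A-B),np.linalg.norm(B-C),"heads",np.arctan2((A-B)[1],(A-B)[0])-np.pi/2,np.arctan2((C-B)[1],(C-B)[0]))
A2,B2,C2=[onplane(S,s(*q),.012) for q in((66,508),(190,565),(278,480))]
print("foot side",A2,B2,C2,A,B,C)
L=lambda v:[(P,t(556,248),(.075,.023,.02)),(P,t(657,272),(.075,-.023,.02)),(P,t(620,405),(v,-.023,.02)),(P,t(524,380),(v,.023,.02)),
 (S,s(205,122),(.075,-.023,.02)),(S,s(268,160),(v,-.023,.02)),(S,s(210,242),(v,.023,-.02)),(S,s(268,227),(0,0,0))]
def res(x):
    F=frame(x[3]);r=[]
    for p,px,l in L(x[4]): r+=list(proj(p,x[:3]+F@np.array(l))-px)
    b=np.array([x[0]+.112*np.cos(x[3]),x[1]+.112*np.sin(x[3]),.012]); r+=list((proj(S,b)-s(167,490))*.5)
    return np.array(r)
r=least_squares(res,[.75,-.065,.3,-.2,.02]);print("cam",r.x);print(r.fun.reshape(-1,2))
np.save("cam.npy",r.x)
E
cat > hold.py <<'E'
from fit import *
np.set_printoptions(precision=4,suppress=True)
def hpose(x): # theta,x,y,z,yaw in tool
    th=x[0];c,s_=np.cos(th),np.sin(th)
    return R.from_euler("z",x[4]).as_matrix()@np.array([[c,0,-s_],[0,-1,0],[-s_,0,-c]]),np.array(x[1:4])
def run(rows=217):
    T=tool();p=shot("wrist");pose=lambda x:(T[:3,:3]@hpose(x)[0],T[:3,:3]@hpose(x)[1]+T[:3,3])
    hsv=cv2.cvtColor(p["image"],cv2.COLOR_BGR2HSV);m=cv2.inRange(hsv,(3,110,40),(20,255,255));m[:,:150]=0;m[:,360:]=0;m[rows:]=0
    m[:120]=0
    cs,_=cv2.findContours(cv2.morphologyEx(m,cv2.MORPH_CLOSE,np.ones((3,3))),0,1);m=cv2.drawContours(m*0,[max(cs,key=cv2.contourArea)],-1,1,-1)>0
    q=dict(p);q["image"]=p["image"][:rows];m=m[:rows]
    x0=np.array([.436,.026,0,.1095,0])
    best=min((fit([q],[m],HO,pose,x0+[d,0,0,0,0],[.1,.004,.002,.004,.05]) for d in(-.1,0,.1)),key=lambda a:a[1])
    im=p["image"].copy();cs,_=cv2.findContours(sil(p,HO,*pose(best[0])).astype(np.uint8),0,1);cv2.drawContours(im,cs,-1,(255,255,0),1)
    for th in(.35,.40,.436,.47,.52):
        print(th,fit([q],[m],HO,lambda y:pose(np.r_[th,y]),x0[1:],[.004,.002,.004,.05]))
    # bearing ellipse
    ro=p["image"][120:rows,170:340];cv2.imwrite("pics/bear.png",cv2.resize(ro,None,fx=4,fy=4,interpolation=0))
    return p,T,best,im
if __name__=="__main__":
    p,T,b,im=run();print("hold",b);np.save("hold.npy",b[0])
    cv2.imwrite("pics/h7.png",np.hstack([cv2.resize(im[120:240,170:340],(510,360),interpolation=0)]))
E
python3 cam.py; python3 hold.py
```

```text
foot 0.10460501652463906 0.11959779235657518 heads -0.30392533522690535 -0.31225619093867873
foot side [ 0.8926 -0.0499  0.012 ] [ 0.7836 -0.0165  0.012 ] [ 0.7498 -0.1163  0.012 ] [ 0.7805 -0.0203  0.012 ] [ 0.7492 -0.1201  0.012 ] [ 0.863  -0.1568  0.012 ]
cam [ 0.7174 -0.0557  0.287  -0.2753  0.0233]
[[-1.3602 -0.3536]
 [ 0.6555  0.0789]
 [ 1.543  -0.7631]
 [-0.9309 -0.9369]
 [ 0.2545 -1.581 ]
 [ 0.9079  1.6459]
 [ 0.1959  0.6313]
 [ 0.7264  0.4091]
 [ 0.3141  0.0257]]
0.35 (array([0.0011, 0.    , 0.1226, 0.0185]), np.float64(0.03115501519756836))
0.4 (array([ 0.0036, -0.0005,  0.1144,  0.0182]), np.float64(0.0164979377577803))
0.436 (array([ 0.0025, -0.0004,  0.1203,  0.0171]), np.float64(0.02012913026965435))
0.47 (array([ 0.0039, -0.0007,  0.116 ,  0.0162]), np.float64(0.012815680361854542))
0.52 (array([ 0.0039, -0.0006,  0.1181,  0.0162]), np.float64(0.014393939393939403))
hold (array([ 0.5402,  0.0044, -0.0006,  0.1164,  0.0128]), np.float64(0.014705882352941124))
```

```bash
python3 - <<'E'
from hold import *
T=tool();p=shot("wrist");pose=lambda x:(T[:3,:3]@hpose(x)[0],T[:3,:3]@hpose(x)[1]+T[:3,3])
k=4;big=cv2.resize(p["image"][130:270,160:350],None,fx=k,fy=k,interpolation=0)
for x,c in((np.load("hold.npy"),(255,255,0)),(np.array([.436,.026,0,.1095,0]),(255,0,255))):
    s=cv2.resize(sil(p,HO,*pose(x)).astype(np.uint8)[130:270,160:350],None,fx=k,fy=k,interpolation=0)
    cs,_=cv2.findContours(s,0,1);cv2.drawContours(big,cs,-1,c,1)
    Rm,t=pose(x);print(proj(p,t+Rm@[.012,0,.026]))
cv2.imwrite("pics/h8.png",big)
E
```

```text
[253.292  217.8709]
[254.4003 182.1886]
```

View pics/h8.png

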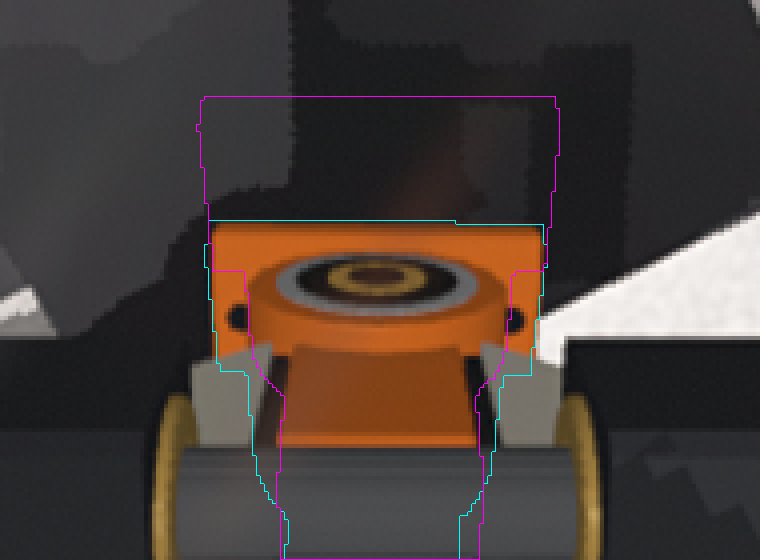

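Overlay check: the bearing ellipse is centred at (254,200.7) px with axis ratio 0.31, which puts it upright. The housing slid on the bed instead of pivoting. I need a hard stop, so I'll press the rear of the foot against the bed's left edge (+y side, clear space) and pivot there. First I'll measure that edge.

```bash
python3 - <<'E'
from h import *
np.set_printoptions(precision=4,suppress=True)
P=shot("top");im=cv2.imread("pics/raw_top.png");g=cv2.cvtColor(im,cv2.COLOR_BGR2GRAY).astype(float)
pts=[]
for r in range(180,246,3):
    row=cv2.GaussianBlur(g,(1,5),0)[r,205:228]; d=np.diff(row);i=d.argmin();w=-d[max(i-2,0):i+3];c=(w*np.arange(max(i-2,0),i+3)).sum()/w.sum()
    pts.append(onplane(P,(205+c+.5,r),.04))
pts=np.array(pts);f=np.polyfit(pts[:,0],pts[:,1],1);print("edge y at x=.48",np.polyval(f,.48),"slope",f[0],"res",np.abs(np.polyval(f,pts[:,0])-pts[:,1]).max())
S=shot("side");g=cv2.imread("pics/raw_side.png")
# same edge in the side view: dark top / lit side boundary columns
hh=cv2.cvtColor(g,cv2.COLOR_BGR2GRAY)
for x in(.45,.48,.51):
    ys=np.arange(.10,.15,.002);print(x,[int(hh[tuple(np.round(proj(S,[x,y,.04])).astype(int)[::-1])]) for y in ys])
T=tool();print(T[:3,3],np.arctan2(T[1,0],T[0,0]),[find(S,"bed",1),find(P,"bed",1)])
E
```

```text
edge y at x=.48 0.12293049942977739 slope -0.009810820659092416 res 0.0008103595833061777
0.45 [25, 33, 35, 35, 32, 33, 33, 38, 31, 31, 28, 48, 48, 76, 84, 84, 83, 83, 83, 82, 85, 85, 81, 107, 109]
0.48 [35, 32, 32, 29, 32, 32, 35, 26, 32, 26, 40, 40, 68, 68, 79, 82, 82, 78, 84, 84, 78, 79, 83, 97, 140]
0.51 [30, 34, 25, 32, 32, 34, 32, 32, 31, 26, 26, 51, 83, 83, 87, 86, 83, 81, 81, 80, 81, 82, 81, 106, 106]
[ 0.506  -0.0402  0.3137] 1.0869138794430708 [[(0.87, array([0.5022, 0.015 , 0.0396]), (np.float64(287.86739482493186), np.float64(245.62091470733034)))], [(0.73, array([0.4947, 0.073 , 0.0406]), (np.float64(233.44089203274507), np.float64(212.30233191333548)))]]
```

creep_tool([
  [[0.0143, -0.0105, 0, 0, 0], [0.028, -0.02, 0, 0, 0], [0.028, -0.02, 0, 0, 0], [0.028, -0.02, 0, 0, 0], [0.028, -0.02, 0, 0, 0], [0.018, -0.013, 0, 0, 0], [0.01, -0.007, 0, -0.074, 0], [0, 0, 0, -0.15, 0], [0, 0, 0, -0.15, 0], [0, 0, 0, -0.1, 0]],
])

```text
clock: 23.2
position: [0.4804, 0.1479, 0.3146]
ee_rot: [-2.225, -2.217, 0.001]
force: [0.1, -0.5, -0.7]
width: 0.258
gripper_force: 40.0
```

creep_tool([
  [[0, 0, 0.015, 0, 0], [0, 0, 0.03, 0, 0], [0, 0, 0.03, 0, 0], [0, 0, 0.02, 0, 0], [0, 0, 0.005, 0, 0], [0, 0, 0, 0, 0]],
])

```text
clock: 23.8
position: [0.4803, 0.1478, 0.2145]
ee_rot: [-2.232, -2.21, 0.002]
force: [0.1, -0.8, -0.6]
width: 0.256
gripper_force: 40.0
```

```bash
python3 -c "
from h import *
T=tool();print(T,np.arctan2(T[1,0],T[0,0]))"
```

```text
[[ 9.79596871e-03  9.99950760e-01 -1.58666739e-03  4.80297012e-01]
 [ 9.99951985e-01 -9.79636632e-03 -2.43016081e-04  1.47751005e-01]
 [-2.58547690e-04 -1.58421063e-03 -9.99998712e-01  2.14540867e-01]
 [ 0.00000000e+00  0.00000000e+00  0.00000000e+00  1.00000000e+00]] 1.5610002010769803
```

creep_tool([
  [[0, 0, 0.015, 0, 0], [0, 0, 0.025, 0, 0], [0, 0, 0.017, 0, 0], [0, 0, 0.0075, 0, 0], [-0.005, 0, 0, 0, 0]],
])

```text
clock: 24.3
position: [0.4807, 0.1434, 0.1508]
ee_rot: [-2.231, -2.211, -0.001]
force: [0.5, -0.6, 0.1]
width: 0.256
gripper_force: 40.0
```

creep_tool([
  [[-0.002, 0, 0, 0, 0], [-0.002, 0, 0, 0, 0], [-0.002, 0, 0, 0, 0], [-0.002, 0, 0, 0, 0], [-0.0025, 0, 0, 0, 0], [-0.0025, 0, 0, 0, 0], [-0.0025, 0, 0, 0, 0], [-0.0025, 0, 0, 0, 0], [-0.0025, 0, 0, 0, 0], [-0.0025, 0, 0, 0, 0]],
], grip_n=6)

```text
clock: 25.3
position: [0.4803, 0.1195, 0.1505]
ee_rot: [2.233, 2.21, 0.0]
force: [0.2, 1.4, -0.2]
width: 0.266
gripper_force: 6.0
```

```bash
cat > ell.py <<'E'
from hold import *
def measure(v=True):
    T=tool();p=shot("wrist");im=p["image"];hsv=cv2.cvtColor(im,cv2.COLOR_BGR2HSV)
    org=cv2.inRange(hsv,(3,110,40),(20,255,255));org[:,:170]=0;org[:,340:]=0
    # bearing = largest hole in orange
    cs,h=cv2.findContours(org,cv2.RETR_CCOMP,cv2.CHAIN_APPROX_NONE)
    holes=[c for c,q in zip(cs,h[0]) if q[3]>=0];c=max(holes,key=cv2.contourArea)
    (u,w),(a,b),ang=cv2.fitEllipse(cv2.convexHull(c));maj,mi=max(a,b)+1,min(a,b)+1
    d=p["fx"]*.031/maj;C=np.array([(u-p["cx"])/p["fx"]*d,(w-p["cy"])/p["fx"]*d,d]);M=np.array(p["mount"]);ct=M[:3,:3]@C+M[:3,3]
    los=M[:3,3]-ct;el=np.arctan2(-los[2],los[0]);th=el-np.arccos(mi/maj)
    ys=[np.where(org[:,k]>0)[0].min() for k in range(235,275)]
    print("ellipse",(round(u,1),round(w,1)),round(maj,1),round(mi,1),"ang",round(ang,1),"face in tool",ct,"tilt deg",np.degrees(th),"foot edge row",np.median(ys))
    for th in np.radians([0,5,10,15,20,25,30]):
        Q=np.array([.0005,0,.0525]);Rm,_=hpose([th,0,0,0,0]);q=lambda l:proj(p,(T[:3,:3]@(Q+Rm@(np.array(l)-[0,0,.062]))+T[:3,3]))
        if v: print(round(np.degrees(th)),"face px",q([.012,0,.026]),"foot edges",q([.015,0,0])[1],q([.015,0,.008])[1])
    return p
if __name__=="__main__": measure()
E
python3 ell.py
```

```text
ellipse (253.5, 186.0) 55.0 30.9 ang 89.8 face in tool [ 0.0253 -0.0005  0.0747] tilt deg 20.468168485689432 foot edge row 162.0
0 face px [254.2382 200.7905] foot edges 186.04924142264196 188.88437058378153
5 face px [254.2415 196.4913] foot edges 179.0385998949235 182.65988954890014
10 face px [254.2458 192.3999] foot edges 172.19403462914946 176.62387436657735
15 face px [254.251  188.5406] foot edges 165.53713789759558 170.80080301070925
20 face px [254.257  184.9395] foot edges 159.09338580103895 165.21866188450318
25 face px [254.2641 181.6243] foot edges 152.8927613990336 159.90942437286958
30 face px [254.272 178.625] foot edges 146.97043035667798 154.9095399326589
```

The pivot works against the bed edge, now at about 18°. I'll continue about 7 mm, then tighten.

creep_tool([
  [[-0.002, 0, 0, 0, 0], [-0.0025, 0, 0, 0, 0], [-0.0025, 0, 0, 0, 0], [0, 0, 0, 0, 0]],
], grip_n=6)

```text
clock: 25.75
position: [0.4801, 0.1122, 0.1504]
ee_rot: [2.233, 2.21, -0.001]
force: [-0.5, 1.4, -1.2]
width: 0.261
gripper_force: 6.0
```

```bash
python3 ell.py | grep ell
```

```text
ellipse (253.4, 180.7) 56.3 35.7 ang 89.9 face in tool [ 0.0291 -0.0005  0.0713] tilt deg 26.4975644043905 foot edge row 153.0
```

creep_tool([
  [[0, 0, 0, 0, 0], [0, 0, 0, 0, 0], [0, 0, 0, 0, 0]],
], grip_n=45)

```text
clock: 26.1
position: [0.4802, 0.1127, 0.1505]
ee_rot: [2.233, 2.21, -0.0]
force: [-0.3, 0.2, 0.0]
width: 0.26
gripper_force: 45.0
```

```bash
python3 ell.py | grep ell
cat >> cam.py <<'E'
foot=[(P,t(470,494),(.052,.055)),(P,t(643,541),(.052,-.055)),(P,t(698,350),(.172,-.055)),(S,s(66,508),(.172,.055)),(S,s(190,565),(.052,.055)),(S,s(278,480),(.052,-.055))]
def res2(x):
    r=list(res(x)); c,n=np.cos(x[3]),np.sin(x[3])
    for p,px,(a,b) in foot: r+=list(proj(p,[x[0]+a*c-b*n,x[1]+a*n+b*c,.012])-px)
    return np.array(r)
r=least_squares(res2,r.x,loss="soft_l1");print("cam2",r.x);print(res2(r.x).reshape(-1,2));np.save("cam.npy",r.x)
E
python3 cam.py | sed -n '/cam2/,$p'
```

```text
ellipse (253.4, 180.7) 56.3 35.8 ang 89.7 face in tool [ 0.0291 -0.0005  0.0714] tilt deg 26.659343028249634 foot edge row 153.0
cam2 [ 0.7164 -0.0538  0.2889 -0.2965  0.0236]
[[-1.5751 -0.335 ]
 [ 0.383   0.5652]
 [ 0.8261 -0.4661]
 [-1.5897 -1.0993]
 [ 0.7767 -1.9931]
 [ 1.1512  1.3798]
 [ 0.1595  0.2296]
 [ 0.8291  0.2511]
 [ 0.601   0.0309]
 [-1.3405 -0.5408]
 [ 0.511  -0.3241]
 [-0.0821 -0.612 ]
 [-1.1701 -0.6081]
 [ 0.4464  0.1104]
 [ 0.4543 -1.1824]]
```

The tilt is about 25° now. Foot edge and face rows both match the 25–26° model. I'll lift, turn to the camera heading (-0.30), and then measure before the final approach.

creep_tool([
  [[0, 0, -0.01, 0, 0], [0, 0, -0.03, 0, 0], [0, 0, -0.04, 0, 0], [0, 0, -0.04, 0, 0], [0, 0, -0.03, 0, 0], [0, 0, -0.018, 0.07, 0], [0, 0, 0, 0.14, 0], [0, 0, 0, 0.14, 0], [0, 0, 0, 0.14, 0], [0, 0, 0, 0.14, 0]],
])

```text
clock: 27.25
position: [0.48, 0.1129, 0.3193]
ee_rot: [2.811, 1.402, 0.001]
force: [-0.1, -0.8, -0.4]
width: 0.257
gripper_force: 45.0
```

creep_tool([
  [[0, 0, 0, 0.14, 0], [0, 0, 0, 0.14, 0], [0, 0, 0, 0.14, 0], [0, 0, 0, 0.14, 0], [0, 0, 0, 0.14, 0], [0, 0, 0, 0.14, 0], [0, 0, 0, 0.14, 0], [0, 0, 0, 0.14, 0], [0, 0, 0, 0.111, 0], [0, 0, 0, 0, 0]],
])

```text
clock: 28.25
position: [0.48, 0.113, 0.3192]
ee_rot: [-3.106, 0.472, -0.001]
force: [-0.2, -0.2, -1.7]
width: 0.254
gripper_force: 45.0
```

```bash
python3 ell.py|grep ell
cat > go.py <<'E'
from h import *
np.set_printoptions(precision=4,suppress=True)
c=np.load("cam.npy");psi=-.30;T=tool()
cx=np.array([np.cos(psi)*np.cos(np.radians(25)),np.sin(psi)*np.cos(np.radians(25)),np.sin(np.radians(25))])
F=c[:3]-.12*cx;f=T[:3,:3]@np.array([.0268,-.0005,.080])+T[:3,3]
print("TCP",T[:3,3],"heading",np.arctan2(T[1,0],T[0,0]),"face now",f,"want",F,"move in tool",T[:3,:3].T@(F-f),readout.observe()["joints"])
E
python3 go.py
```

```text
ellipse (253.6, 180.8) 56.2 35.8 ang 90.1 face in tool [ 0.0284 -0.0002  0.0718] tilt deg 26.775107774280087 foot edge row 153.0
TCP [0.48   0.113  0.3191] heading -0.29724115964526954 face now [0.5058 0.1057 0.2391] want [ 0.6125 -0.0217  0.2382] move in tool [0.1393 0.0905 0.0009] [-0.0278  0.2262 -0.3751  1.8222  0.0919  1.1097 -2.3031]
```

creep_tool([
  [[0, 0.015, 0, 0, 0], [0.01, 0.03, 0, 0, 0], [0.02, 0.03, 0, 0, 0], [0.025, 0.0155, 0, 0, 0], [0.025, 0, 0, 0, 0], [0.02, 0, 0, 0, 0], [0.01, 0, 0, 0, 0], [0, 0, 0, 0, 0]],
])

```text
clock: 29.1
position: [0.5591, -0.0065, 0.3183]
ee_rot: [-3.106, 0.468, 0.001]
force: [0.5, 0.1, -0.9]
width: 0.258
gripper_force: 45.0
```

```bash
cat > v.py <<'E'
from fit import *
from hold import hpose
np.set_printoptions(precision=4,suppress=True)
T=tool();x=np.load("cam.npy");out=[]
from scipy.spatial.transform import Rotation
th=np.radians(25);Rm,_=hpose([th,0,0,0,0]);o=np.array([.0268,-.0005,.080])-Rm@[.012,0,.026]
Rw=T[:3,:3]@Rm;tw=T[:3,:3]@o+T[:3,3]
psi=x[3];c25=np.radians(25);xx=np.array([np.cos(psi)*np.cos(c25),np.sin(psi)*np.cos(c25),np.sin(c25)]);yy=np.array([-np.sin(psi),np.cos(psi),0]);CF=np.c_[xx,yy,np.cross(xx,yy)]
tt=np.linspace(0,6.28,30);lens=np.array([[d,.017*np.cos(q),.017*np.sin(q)] for d in(0,.0236) for q in tt])
body=boxv(23.6,75,-23,23,-20,20)
for n in("side","top"):
    p=shot(n);print(n,"face",find(p,"housing_face",3),"cam",find(p,"camera_head",1))
    f=Rw@[.012,0,.026]+tw;u,v=map(int,proj(p,(f+x[:3])/2));k=8
    a=cv2.resize(p["image"][v-35:v+35,u-24:u+26],None,fx=k,fy=k,interpolation=cv2.INTER_CUBIC)
    for parts,R_,t_,c in((HO,Rw,tw,(255,255,0)),([body],CF,x[:3],(0,255,255)),([lens],CF,x[:3],(0,0,255))):
        big=dict(p);big.update(fx=p["fx"]*k,fy=p["fy"]*k,cx=(p["cx"]-u+24+.5)*k-.5,cy=(p["cy"]-v+35+.5)*k-.5,image=a)
        cs,_=cv2.findContours(sil(big,parts,R_,t_).astype(np.uint8),0,1);cv2.drawContours(a,cs,-1,c,1)
    out.append(a)
cv2.imwrite("pics/fin.png",np.hstack(out))
E
python3 v.py; python3 go.py
```

```text
side face [(0.96, array([0.5712, 0.205 , 0.0386]), (np.float64(244.53296328217164), np.float64(300.2280263827395))), (0.8, array([0.7281, 0.0672, 0.0402]), (np.float64(200.4148159950803), np.float64(244.67488112613245))), (0.49, array([0.577 , 0.0045, 0.2307]), (np.float64(262.4904567226662), np.float64(183.87912099490592)))] cam [(0.95, array([ 0.7596, -0.0603,  0.3174]), (np.float64(195.97787636494223), np.float64(128.34849787726284)))]
top face [(0.78, array([0.5639, 0.1906, 0.0405]), (np.float64(190.87365709171706), np.float64(188.63476565790546)))] cam [(0.59, array([ 0.7717, -0.0739,  0.3258]), (np.float64(291.52758177895623), np.float64(70.6125491381647)))]
TCP [ 0.5579 -0.0057  0.3188] heading -0.29911987642525323 face now [ 0.5837 -0.0132  0.2388] want [ 0.6125 -0.0217  0.2382] move in tool [ 0.0301 -0.0004  0.0006] [ 0.1319  0.3252 -0.2871  1.6822  0.0994  1.1485 -2.0517]
```

View pics/fin.png

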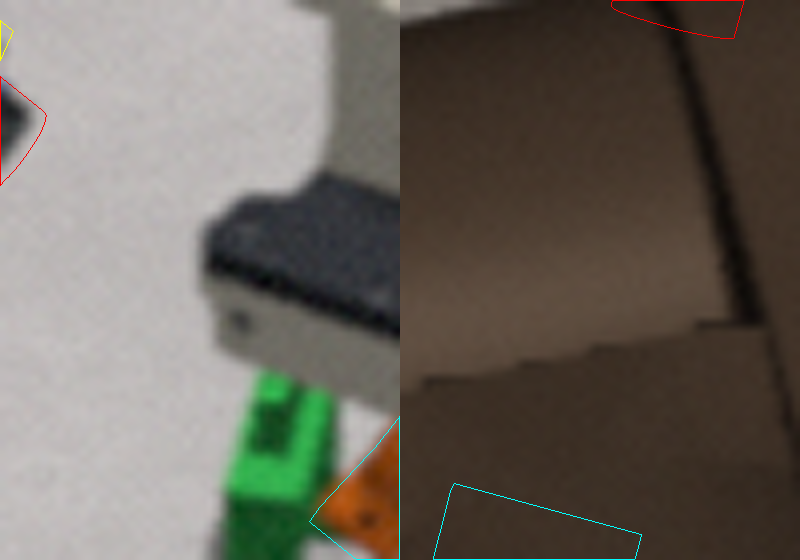

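Housing outline (cyan) matches the orange foot corner to about 1 px. The drawn lens outline tip at (46,115) stands about 14 crop px (1.7 image px) ahead of the real black lens edge at (32,120). So I'll refine the camera fit: correct my half-pixel crop offset and use an intensity profile of the lens front.

```bash
sed -i 's#^s=lambda.*#s=lambda u,v:np.array([145+(u+.5)/4-.5,85+(v+.5)/4-.5]); t=lambda u,v:np.array([250+(u-400+.5)/5-.5,15+(v+.5)/5-.5])#' cam.py
cat >> cam.py <<'E'
# lens silhouette (black barrel + blue ring) in the side view, against the bench
im=cv2.imread("pics/raw_side.png");hsv=cv2.cvtColor(im,cv2.COLOR_BGR2HSV)
k=6;u0,v0=195,125;crop=cv2.resize(im[v0:v0+30,u0:u0+30],None,fx=k,fy=k,interpolation=cv2.INTER_CUBIC)
big=dict(S);big.update(fx=S["fx"]*k,fy=S["fy"]*k,cx=(S["cx"]-u0+.5)*k-.5,cy=(S["cy"]-v0+.5)*k-.5,image=crop)
h2=cv2.cvtColor(crop,cv2.COLOR_BGR2HSV);m=((h2[...,2]<85)|((h2[...,1]>110)&(h2[...,0]>95)&(h2[...,0]<130)))
n,l,st,_=cv2.connectedComponentsWithStats(m.astype(np.uint8));i=1+st[1:,4].argmax();m=l==i;print("lens mask bbox px",u0+st[i,0]/k,v0+st[i,1]/k,st[i,2]/k,st[i,3]/k)
tt=np.linspace(0,6.28,40)
def lc(L,r):return np.array([[d,r*np.cos(q),r*np.sin(q)] for d in(0,L) for q in tt])
def cost(x):
    sm=sil(big,[lc(x[4],.017)],frame(x[3]),x[:3]);return 1-(sm&m).sum()/(sm|m).sum()
print("before",cost(r.x))
from scipy.optimize import minimize
w=lambda x:cost(x)*200+.5*np.sum(2*(np.sqrt(1+np.r_[res(x)[:14],res(x)[16:],res2(x)[18:]]**2)-1))
sim=np.array([r.x]+[r.x+np.eye(5)[j]*[.004,.004,.004,.02,.004][j] for j in range(5)])
q=minimize(w,r.x,method="Nelder-Mead",options=dict(initial_simplex=sim,maxiter=1500,xatol=1e-5,fatol=1e-4));print("cam3",q.x,cost(q.x));print(res2(q.x).reshape(-1,2));np.save("cam.npy",q.x)
E
python3 cam.py | sed -n '/cam2/p;/lens mask/,$p'
python3 - <<'E'
# housing: orange silhouette in side view vs model (drum+foot)
exec(open("v.py").read().split("for n in")[0])
p=shot("side");hsv=cv2.cvtColor(p["image"],cv2.COLOR_BGR2HSV);m0=cv2.inRange(hsv,(3,110,40),(20,255,255))
parts=HO[:2];near=cv2.dilate(sil(p,parts,Rw,tw).astype(np.uint8),np.ones((9,9)))
m=cv2.morphologyEx(m0*near,cv2.MORPH_CLOSE,np.ones((5,5)))
cs,_=cv2.findContours(m,0,1);m=cv2.drawContours(np.zeros_like(m),[max(cs,key=cv2.contourArea)],-1,1,-1)>0
a=T[:3,:2]@np.eye(2)
def pose(y):
    r,_=hpose([y[2],0,0,0,0]);fc=np.array([.0268+y[0],-.0005,.080+y[1]]);return T[:3,:3]@r,T[:3,:3]@(fc-r@[.012,0,.026])+T[:3,3]
print("nominal",fit([p],[m],parts,pose,np.array([0,0,.436]),[1e-6,1e-6,1e-6])[1]);print(fit([p],[m],parts,pose,np.array([0,0,.436]),[.004,.004,.06]),m.sum())
E
python3 go.py
```

```text
cam2 [ 0.7173 -0.0533  0.2899 -0.2972  0.0234]
lens mask bbox px 195.0 130.66666666666666 20.333333333333332 16.0
before 0.4350180505415162
cam3 [ 0.7214 -0.0522  0.2922 -0.3193  0.019 ] 0.34251431688028366
[[-1.2456 -3.0956]
 [ 0.6581 -1.696 ]
 [-0.0839 -0.4425]
 [-2.3926 -1.5591]
 [-0.6118 -2.9031]
 [ 0.9786  1.8794]
 [-0.3036  0.5755]
 [-1.0365 -0.4072]
 [ 0.1706  0.0077]
 [-1.0254 -2.0871]
 [ 0.5762 -1.0747]
 [ 0.8828 -1.0945]
 [-2.0328 -1.0899]
 [-1.1249  0.153 ]
 [-0.3452 -0.8106]]
nominal 0.4204204204204204
(array([-0.0005,  0.0005,  0.5478]), np.float64(0.369281045751634)) 193
TCP [ 0.5583 -0.006   0.3187] heading -0.29980954507077584 face now [ 0.584  -0.0135  0.2387] want [ 0.6175 -0.0201  0.2415] move in tool [ 0.034  -0.0036 -0.0027] [ 0.1321  0.3257 -0.2867  1.6815  0.0995  1.1484 -2.0519]
```

```bash
python3 - <<'E'
src=open("cam.py").read().split("# lens silhouette")[0]
exec(src)
im=cv2.imread("pics/raw_side.png");g=cv2.cvtColor(im,cv2.COLOR_BGR2GRAY).astype(np.float32)
F=lambda x:frame(x[3]);tt=np.linspace(0,2*np.pi,72)
def ext(x,d):  # extent of the front rim along image direction d
    return max((proj(S,x[:3]+F(x)@np.array([0,.017*np.cos(a),.017*np.sin(a)]))@d) for a in tt)
c0=np.array(r.x)
meas=[]
for ang in(0,15,30,45,60,75):
    d=np.array([np.cos(np.radians(ang)),np.sin(np.radians(ang))])
    # support direction: find the dark extent along d over sub-pixel grid
    uu,vv=np.meshgrid(np.arange(203,222,.1),np.arange(128,152,.1));val=cv2.remap(g,uu.astype(np.float32),vv.astype(np.float32),cv2.INTER_LINEAR)
    dark=(val<100)&((uu-212)**2+(vv-140)**2<81)
    n,l,st,_=cv2.connectedComponentsWithStats(dark.astype(np.uint8));k=l[int((140-128)/.1),int((210-203)/.1)]
    e=np.percentile((uu*d[0]+vv*d[1])[l==k],99.7) if k else np.nan
    meas.append((d,e));print(ang,"meas",e,"pred",ext(c0,d))
def res3(x): return np.r_[res(x)[:14],res(x)[16:],res2(x)[18:],[2*(ext(x,d)-e) for d,e in meas if np.isfinite(e)]]
q=least_squares(res3,c0,loss="soft_l1");print("cam4",q.x,[round(ext(q.x,d)-e,2) for d,e in meas]);print(res2(q.x).reshape(-1,2).round(1).tolist());np.save("cam.npy",q.x)
E
python3 go.py
```

```text
foot 0.10462505744209791 0.1196221954991125 heads -0.3039600460201006 -0.3121324638898681
foot side [ 0.8943 -0.0511  0.012 ] [ 0.7852 -0.0177  0.012 ] [ 0.7514 -0.1176  0.012 ] [ 0.7817 -0.0192  0.012 ] [ 0.7504 -0.119   0.012 ] [ 0.8642 -0.1557  0.012 ]
cam [ 0.7178 -0.0548  0.2885 -0.2763  0.0234]
[[-1.3586 -0.4488]
 [ 0.6947  0.0155]
 [ 1.5612 -0.7964]
 [-0.9487 -1.0015]
 [ 0.3244 -1.5718]
 [ 0.9748  1.6707]
 [ 0.2267  0.6774]
 [ 0.7981  0.471 ]
 [ 0.3985  0.2951]]
cam2 [ 0.7173 -0.0533  0.2899 -0.2972  0.0234]
[[-1.397  -0.5587]
 [ 0.5826  0.3633]
 [ 0.9775 -0.5269]
 [-1.4563 -1.1812]
 [ 0.7255 -1.9065]
 [ 1.1695  1.5357]
 [ 0.1557  0.3955]
 [ 0.7728  0.3678]
 [ 0.6288  0.2431]
 [-1.1079 -0.4375]
 [ 0.7319 -0.1953]
 [ 0.1706 -0.4691]
 [-1.1231 -0.1971]
 [ 0.4653  0.5447]
 [ 0.5202 -0.7451]]
0 meas 214.69999999999933 pred 216.8519816891829
15 meas 242.97952923943268 pred 244.91700137577067
30 meas 254.91999144502816 pred 256.6120242170475
45 meas 250.4572218962742 pred 252.10008591683632
60 meas 230.30755430464043 pred 231.84129181556193
75 meas 194.76827267189734 pred 196.1648077958916
cam4 [ 0.7193 -0.0523  0.2936 -0.3093  0.0201] [np.float64(1.21), np.float64(0.74), np.float64(0.34), np.float64(0.16), np.float64(0.03), np.float64(0.01)]
[[-1.4, -2.4], [0.6, -1.2], [0.2, -0.4], [-2.2, -1.3], [-0.1, -3.2], [1.3, 1.2], [0.1, -0.0], [-0.2, -0.8], [0.4, 0.2], [-1.2, -1.3], [0.5, -0.6], [0.4, -0.7], [-1.6, -0.6], [-0.4, 0.4], [0.1, -0.7]]
TCP [ 0.5584 -0.0062  0.3186] heading -0.30007968410407104 face now [ 0.5841 -0.0136  0.2386] want [ 0.6154 -0.0202  0.2429] move in tool [ 0.0319 -0.003  -0.0042] [ 0.1322  0.326  -0.2866  1.6813  0.0996  1.1485 -2.0519]
```

The estimates agree to about 2 mm: lens at (0.7195, -0.053, 0.291), heading -0.303. Last short approach, then settle and check.

creep_tool([
  [[0.006, -0.0006, -0.0005, 0.003, 0], [0.01, -0.0008, -0.0005, 0, 0], [0.009, -0.0008, -0.0005, 0, 0], [0.005, -0.0004, -0.0004, 0, 0], [0.0023, -0.0002, 0, 0, 0], [0, 0, 0, 0, 0], [0, 0, 0, 0, 0], [0, 0, 0, 0, 0], [0, 0, 0, 0, 0], [0, 0, 0, 0, 0]],
])

```text
clock: 30.65
position: [0.5901, -0.0132, 0.3205]
ee_rot: [3.105, -0.474, 0.0]
force: [-0.5, -1.2, -0.3]
width: 0.259
gripper_force: 45.0
```

```bash
python3 -c "
import numpy as np;np.save('cam.npy',[.7195,-.053,.2912,-.303,.022])"; sed -i 's/psi=-.30;/psi=c[3];/' go.py; python3 go.py; python3 ell.py|grep ell
python3 - <<'E'
from h import *
print(readout.observe()["dq"].round(4))
for n in("side","top"):
    p=shot(n);print(n,[(k,find(p,k,3)) for k in("housing_face","bridge")])
E
```

```text
TCP [ 0.5901 -0.0132  0.3205] heading -0.3032324342479691 face now [ 0.6158 -0.0207  0.2405] want [ 0.6157 -0.0205  0.2405] move in tool [-0.0001 -0.0001  0.0001] [ 0.1304  0.3761 -0.2757  1.6023  0.1086  1.1781 -2.0427]
ellipse (253.6, 180.7) 56.2 35.6 ang 90.0 face in tool [ 0.0284 -0.0002  0.0717] tilt deg 26.613925133392815 foot edge row 152.0
[-0.0001  0.0011  0.001   0.0003  0.0001  0.0013  0.0009]
side [('housing_face', [(0.88, array([0.5717084 , 0.20681086, 0.03642039]), (np.float64(244.15351998864278), np.float64(301.3554761375147))), (0.83, array([ 0.605483  , -0.00601922,  0.23360239]), (np.float64(251.98990132435125), np.float64(178.36764865771778))), (0.75, array([0.72895138, 0.0629456 , 0.03849231]), (np.float64(200.69904526536675), np.float64(243.87285102542975)))]), ('bridge', [(0.91, array([ 0.49602685, -0.3123423 ,  0.0889927 ]), (np.float64(309.18334275094344), np.float64(159.01986764059222))), (0.73, array([ 0.66629573, -0.1436679 ,  0.04504367]), (np.float64(243.37708358865936), np.float64(195.4372865159045)))])]
top [('housing_face', [(0.61, array([0.41116772, 0.079021  , 0.04640586]), (np.float64(231.70280109391777), np.float64(242.95155230165832))), (0.59, array([0.56673474, 0.1942953 , 0.0396563 ]), (np.float64(189.59180783341037), np.float64(187.70355176479964)))]), ('bridge', [(0.73, array([ 0.66257602, -0.21414875,  0.08963393]), (np.float64(338.1995419972685), np.float64(145.75543295324252))), (0.63, array([ 0.81904577, -0.08637026,  0.32284571]), (np.float64(296.58438633261784), np.float64(48.9367914095813))), (0.59, array([ 0.49059142, -0.31465082,  0.10099806]), (np.float64(381.4688277556204), np.float64(209.0812503669074)))])]
```

```bash
python3 - <<'E'
from h import *
p=shot("side");T=tool();f=T[:3,:3]@np.array([.0268,-.0005,.080])+T[:3,3]
e=proj(p,f);print("expected",e)
u,v=np.round(e).astype(int);im=p["image"][v-11:v+12,u-11:u+12];hsv=cv2.cvtColor(im,cv2.COLOR_BGR2HSV)
org=((hsv[...,0]>=3)&(hsv[...,0]<=20)&(hsv[...,1]>140)&(hsv[...,2]>60))
for r in org: print("".join("#" if q else "." for q in r))
E
```

```text
expected [249.28286697 171.82487218]
.......................
.......................
.......................
.......................
.......................
.......................
.......................
.......................
.......................
.......................
.......................
...........####........
..........########.....
........############...
........#############..
.......###############.
......################.
......###############..
.....###############...
....###############....
...###############.....
...##############......
...#############.......
```

```bash
python3 - <<'E'
exec(open("v.py").read().split("for n in")[0])
p=shot("side");hsv=cv2.cvtColor(p["image"],cv2.COLOR_BGR2HSV)
u,v=np.round(proj(p,Rw@[.012,0,.026]+tw)).astype(int);sl=np.s_[v-12:v+34,u-22:u+34]
org=((hsv[...,0]>=3)&(hsv[...,0]<=20)&(hsv[...,1]>140)&(hsv[...,2]>50))[sl]
for d in(20,25,30):
    r,_=hpose([np.radians(d),0,0,0,0]);fc=np.array([.0268,-.0005,.080]);Q=np.array([.0005,-.0005,.0525])
    s=sil(p,HO[:2],T[:3,:3]@r,T[:3,:3]@(Q-r@[0,0,.062])+T[:3,3])[sl]
    a=org.copy();print(d,"inside orange not covered",(a&~s).sum(),"model bbox",np.where(s.any(0))[0][[0,-1]],np.where(s.any(1))[0][[0,-1]],"orange bbox",np.where(a.any(0))[0][[0,-1]],np.where(a.any(1))[0][[0,-1]])
    if d==25:
        for i in range(0,46,1): print("".join({(1,1):"#",(1,0):"O",(0,1):"m",(0,0):"."}[(int(x),int(y))] for x,y in zip(a[i],s[i])))
E
```

```text
20 inside orange not covered 44 model bbox [13 36] [ 6 32] orange bbox [14 38] [ 0 29]
25 inside orange not covered 30 model bbox [12 35] [ 5 31] orange bbox [14 38] [ 0 29]
..................................OOOO..................
..................................OOOO..................
..................................OOOOO.................
..................................OOOOO.................
..................................OOOO..................
...........................m......OOOO..................
..........................mmmm....OOO...................
..........................mmmmm.........................
.........................mmmmmmm........................
........................mmmmmmmmm.......................
.......................mmmmmmmmmmmm.....................
......................mmmmmmmmmmmmmm....................
.....................m###mmmmmmmmmmm....................
.....................########mmmmmmm....................
...................O###########mmmm.....................
...................#############mm......................
..............
[... 1082 characters left out ...]
...........................................
........................................................
........................................................
........................................................
........................................................
........................................................
........................................................
........................................................
........................................................
........................................................
........................................................
30 inside orange not covered 44 model bbox [10 34] [ 5 30] orange bbox [14 38] [ 0 29]
```

The side view matches the 25° model within 1 px, the arm is still, and the bridge is in the bin. Handing in.

```bash
python3 -c "
from cell import workorder;print(workorder.sign_off())"
```

```text
the job is handed in; nothing more can be done
None
```

I put the bridge in the scrap bin first. The housing is now held still in front of the inspection camera, tilted about 25° with the lug up, and the bearing face is about 120 mm from the lens (estimated to 2–3 mm). I handed the job in at about 31 s; the sign-off gave no verdict.

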